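# Seat a tee bracket in the squareness gauge

## Task

Lift the tee bracket (the casting with the upright web along the middle of its base) out of its tray pocket and set it flat on the base plate of the squareness gauge, its long side along the long fence. Press it firmly home into the corner so that it bears on both fences at once with its web pushing in the dial plunger, and finish while still holding it pressed there for the reading; do not let go. Leave the other castings and everything else on the bench where they are.

Things in the scene. Friction and masses are not known exactly. Their poses are not given: they have to be found in the camera images.
- tee_center (a point): Middle of the tee bracket, 30 mm above its underside: a plain grey aluminium casting, 0.33 kg, the only one in the tray with an upright web along the middle of its base. Base 80 x 60 x 14 mm; web 80 mm long (ends flush with the base), 16 mm thick, top 60 mm above the underside. x along the web, y across it, z up. It is the same either way round.
- tray: Cream moulded nest tray, 88 x 300 x 20 mm, fixed; origin at the centre of its underside, y along its length. Three equal pockets in a row, centres at y = -96, 0, +96 mm, each 64 (x) x 84 (y) mm, 14 mm deep, floor 6 mm up. A casting lies in each, long side along y, with about 2 mm play all round; which casting lies in which pocket changes.
- gauge: Squareness gauge, fixed on the dark granite plate (whose top is 20 mm above the bench): dark ground base plate 150 (x) x 250 (y) x 20 mm, origin at the centre of its underside, z up. Two bright steel fences stand on it, the long one at the +x side, the end one towards -y. Beyond the end fence a round dial indicator on a post, top 50 mm above the base plate.
- corner (a point): Corner of the gauge, on the top of its base plate, where the fences' inner faces would meet (the corner itself is relieved by 8 mm); axes as the gauge. Inner face of the long fence: x = 0, from y = 8 to 126 mm; of the end fence: y = 0, from x = -8 to -90 mm. Fully home, the bracket's middle is at x = -30, y = 40, z = 30 mm from here, its web along y, either way round.
- long_fence: The long fence: rigid bright ground steel bar, lightly oiled (friction about 0.25, as the base plate), 16 mm thick, 118 mm long (along y), 16 mm high, on the gauge's base plate. Origin and axes as the corner point.
- end_fence: The end fence: rigid bright ground steel bar, lightly oiled, 82 mm long (along x), 16 mm thick, 16 mm high, on the gauge's base plate. Origin and axes as the corner point. The dial indicator, 56 mm across, stands 57 mm beyond its inner face.
- plunger (a joint): Travel of the dial indicator's plunger, m: 0 when free, grows as it is pushed in (to the gauge's -y), up to 0.009. Its ball tip stands 3 mm proud of the end fence's inner face, 40 mm above the base plate and 30 mm from the long fence: the end of the web pushes it in 3 mm when the bracket is home. Its spring pushes back with 0.7 to 0.9 N.
- bush: Bystander: flanged round bush casting in the tray, 58 mm across, 48 mm high; origin at the centre of its underside.
- angle: Bystander: angle casting in the tray, base 80 x 60 x 12 mm with one upright wall 12 mm thick across one short end, 50 mm high; origin at the centre of its underside.
- vblock: Bystander: dark steel V-block 60 x 44 x 40 mm on the bench beyond the tray and gauge; origin at the centre of its underside.
- caliper_a: Bystander: dial caliper 230 mm long, 13 mm high, lying on the bench between the robot and the tray; origin on its underside, x along the beam.
- caliper_b: Bystander: second such dial caliper, lying on the bench beyond the tray.
- micrometer: Bystander: micrometer about 120 mm long, 16 mm high, lying on the bench beyond the granite plate; origin on its underside.
- calculator: Bystander: pocket calculator 120 x 75 x 16 mm between the robot and the granite plate; origin at the centre of its underside.
- pin_stand: Bystander: wooden block 60 x 110 x 30 mm with upright gauge pins to 59 mm high, left of the tray; origin at the centre of its underside.
- tee: The tee bracket again, as a whole; origin at the centre of its underside, axes as its middle point.
Not all that is in view belongs to the job. Leave any red look-alike of the tee alone.

How it is judged:
By the outcome, as a careful person would: the job done as asked, in the order asked, and still so for the second after the job is handed in, while the arm keeps its last pose, push and grip.
It also fails if it takes over 54 s, if anything falls off the work surface, if the arm or the gripper's body presses on something with over 40 N, if the wrist force passes 120 N, or if a joint passes its speed limit or range.

## Robot

A 6-joint arm with a two-finger parallel gripper is mounted at the origin on the work surface. World frame = base frame: x ahead of the robot, y to its left, z up, the work surface at z = 0. Lengths are in m, angles in rad, forces in N, time in s.
With the tool pointing down it reaches from about 0.375 to 0.75 m from the base axis. Payload 9 kg.
Tool frame: the origin (TCP) lies where the fingers leave the gripper's body, on its centre line; the fingertips stand arm.nose_length ahead of it and the grasp point (between the pads) lies 54 mm ahead of it (arm.nose_length is the distance from the TCP to the fingertips, in m); z points along the fingers, y is the line along which they close (so a half turn about z gives the same grasp; the last joint's range is limited). The gripper opens to 85 mm and grips with 20 to 120 N. Pads are 22 mm wide; open, the fingers measure 114 mm over their backs; the gripper's body (76 mm by 85 mm) begins 54 mm behind the grasp point. The pads swing forward as they close: fully open they stand 13 mm farther back than shut.
Start: joints at [0.905, 0.104, 0.097, 1.564, 0, 1.353], TCP at [0.26, 0.541, 0.304] pointing down, gripper open.
Joint ranges: [-2.99, 2.99], [-0.84, 1.86], [-1.1, 1.16], [-1.84, 2.11], [-1.51, 1.56], [-3.14, 3.14]. Speed limits (rad/s): [2.22, 2.22, 2.57, 3.14, 3.14, 3.14].

## Interface

Orientations are given as a unit quaternion [x, y, z, w].
In Python, from bench import arm gives the robot as it stands.
- The arm moves only by the shell command python3 -m jog 'ROWS' [FORCE]. ROWS is JSON, a list of rows, each a list of 5 numbers: the opening in per cent of the stroke, from 0 (shut) to 100 (fully open), then the shift along the tool's x, y, z in mm, then the turn about the tool's z in degrees. In form: [[gripper, x, y, z, yaw], ...]. A call has 1 to 5 rows; each row is the pose to reach, as a shift and turn from the pose commanded when the call began, along the tool's axes at that moment; what a row does not reach only later rows make up. A row lasts 1/8 s, in which the tool goes at most 62.5 mm and 10.7 degrees, less where a joint would pass 70% of its speed; a pose out of reach is approached as far as the arm can. A call with a gripper value outside its range is refused whole. The fingers move at their own pace and stop on an object; FORCE is the grip in N (left out, the last holds). Time passes only in rows, so rows that repeat a pose let the fingers close. It gives the time, the measured TCP pose, the force, the opening and the grip force at its end, in the units of the state.
- arm.get_state(): the state, without advancing time (a new reading comes with each control period).
- arm.camera(name): name is "side" or "top" or "wrist"; returns the picture (420x560x3 uint8, red, green, blue); there is no depth.
- arm.camera_info(name): a dict with "K" (3x3 intrinsics, pixels), "R" (3x3) and "t" (3): a world point X has camera coordinates R X + t; the wrist camera has in their place "T_tool_cam" (4x4, takes a point from camera to tool coordinates, whose origin is the TCP and whose axes are the flange's). Camera axes: x right, y down, z forward; pixel columns grow to the right and rows downward; lengths in m; the calibration is good to about 2 mm. A picture is of the moment at which its call begins: read the wrist's pose just before it. camera_info takes no time and is no camera call.
- arm.sign_off(): hands the job in; it is judged then, once.
Trained networks look in the newest picture that a camera, given by its name, has taken for a name from the list of things; names that differ only in an ending like _2 or _b are one class to them, and where a whole thing is asked for, a point or a joint stands for the part that bears it (a point fixed in the world has none). Each returns a list of dicts, best first, with "conf" (0 to 1); they miss things now and then, are a little off and sometimes report something else, mostly with a low value. They report only what shows in the picture. A call takes as long as a camera call. They do not tell look-alikes from the thing itself.
- arm.find_in(label, camera): "point" ([row, column] as shares, 0 to 1, of the picture: columns of its width, rows of its height, amid what is visible of it).
- arm.outline_of(label, camera): "mask" (420x560 bool, what is visible of it) and "point" ([row, column] as shares, 0 to 1, of the picture: columns of its width, rows of its height, amid what is visible of it).
The state is a dict: "time_s": time; "joint_positions": joint angles; "dq": joint speeds; "joint_torque": joint torques, N m; "tool_pos": TCP position; "tool_rot": TCP orientation; "ft_force": force on the tool from outside, world axes, zero at the start; "wrist_torque": the same for the moment, N m; "gripper_width": finger opening in m; "finger_force": force on a finger pad.
Only numpy, scipy, OpenCV 4.12 (cv2) and the standard library are available. Lean on these libraries where they do the work, as an engineer would, in place of code of your own. Each camera call takes 0.05 s, during which the arm holds its last target. There are 200 camera calls.

## Working session

There is one attempt and no reset: what is moved stays moved. The work goes in short steps, Python scripts to look and compute and a shell command to move; the robot and the scene stay as the last step left them, time stands still between calls to the robot, and variables do not carry over. Pictures are saved under pics/ and viewed, at most 10 in all, crops included, and the job is handed in when it is done.

```bash
mkdir -p pics; ls; python3 - <<'E'
from bench import arm
import cv2,numpy as np
s=arm.get_state();print(s, arm.nose_length)
for c in("top","side"):
    im=arm.camera(c);cv2.imwrite(f"pics/{c}0.png",im[:,:,::-1])
    for l in("tee","tray","gauge","bush","angle","long_fence","end_fence","plunger"):
        print(c,l,[(round(d["conf"],2),round(d["point"][0]*420),round(d["point"][1]*560)) for d in arm.find_in(l,c)][:4])
    i=arm.camera_info(c);print({k:np.round(v,4).tolist() for k,v in i.items()})
print(arm.camera_info("wrist"))
E
```

```text
pics
{'time_s': 0.0, 'joint_positions': array([9.05268771e-01, 1.04733557e-01, 9.64511212e-02, 1.56389118e+00,
       1.39348108e-05, 1.35309913e+00]), 'dq': array([-1.32411493e-04,  5.08096918e-05, -2.32717225e-04, -1.13604061e-03,
       -5.43188363e-04,  1.22538551e-03]), 'joint_torque': array([ 5.88682778e-04, -5.56928694e+01,  5.03649974e+01,  1.68370327e-02,
       -4.71942949e-04, -2.55913750e-05]), 'tool_pos': array([0.25964177, 0.54064629, 0.30309221]), 'tool_rot': array([ 2.22048706e-01,  9.75035332e-01, -6.19600073e-04, -3.00623787e-04]), 'ft_force': array([ 0.84836453, -0.14389528, -0.77987123]), 'wrist_torque': array([ 0.07859935, -0.02462916, -0.01209772]), 'finger_force': 0.0, 'gripper_width': 0.08521564089849966} 0.0726
top tee [(0.96, 218, 133), (0.91, 321, 212), (0.6, 203, 219)]
top tray [(0.64, 208, 205)]
top gauge [(0.83, 196, 390)]
top bush [(0.52, 163, 142)]
top angle [(0.66, 198, 255)]
top long_fence [(0.58, 179, 380)]
top end_fence [(0.61, 204, 406)]
top plunger []
{'K': [[536.1553, 0.0, 283.5391], [0.0, 536.1553, 208.7401], [0.0, 0.0, 1.0]], 'R': [[-0.0175, -
[... 478 characters left out ...]
0.0, 282.5556], [0.0, 537.9473, 206.8113], [0.0, 0.0, 1.0]], 'R': [[0.7877, -0.6157, -0.0194], [-0.4867, -0.6027, -0.6324], [0.3777, 0.5076, -0.7744]], 't': [-0.3384, 0.3405, 1.3382]}
{'K': array([[326.82401956,   0.        , 280.00358689],
       [  0.        , 326.82401956, 210.43354175],
       [  0.        ,   0.        ,   1.        ]]), 'T_tool_cam': array([[-4.26136922e-04, -9.58816008e-01, -2.84027605e-01,
         7.29846515e-02],
       [ 9.99999294e-01, -7.23525990e-04,  9.42132649e-04,
         8.48202501e-04],
       [-1.10883322e-03, -2.84027003e-01,  9.58815640e-01,
        -7.04606218e-02],
       [ 0.00000000e+00,  0.00000000e+00,  0.00000000e+00,
         1.00000000e+00]])}
```

View pics/top0.png

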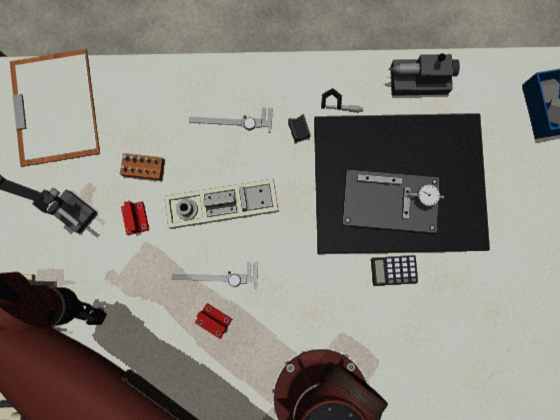

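View pics/side0.png

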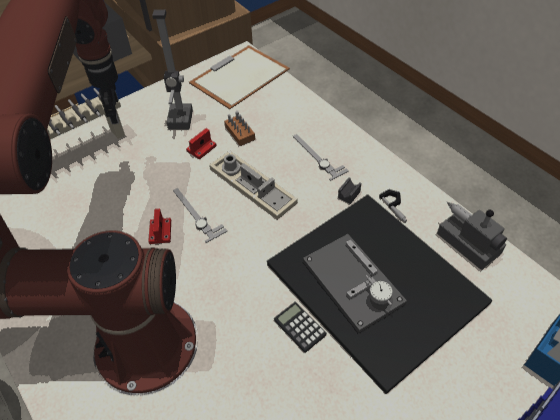

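The top picture shows three candidates for the tee: a red one at (row 218, col 133), another red one at (321, 212), and a grey one with a web in the middle tray pocket at (203, 219). I choose the grey one. The gauge is at about (200, 391), with its fences at (179, 380) and (203, 406).

```bash
cat > h.py <<'E'
from bench import arm
import cv2,numpy as np
from scipy.spatial.transform import Rotation as Ro
def pose(c):
    i=arm.camera_info(c)
    if c!="wrist": return i["K"],np.array(i["R"]),np.array(i["t"])
    s=arm.get_state();T=np.eye(4);T[:3,:3]=Ro.from_quat(s["tool_rot"]).as_matrix();T[:3,3]=s["tool_pos"]
    M=np.linalg.inv(T@i["T_tool_cam"]);return i["K"],M[:3,:3],M[:3,3]
def p2w(P,rc,z):
    K,R,t=P;rc=np.atleast_2d(rc).astype(float)
    d=np.linalg.inv(K)@np.c_[rc[:,1],rc[:,0],np.ones(len(rc))].T
    d=(R.T@d).T;o=-R.T@t
    return o+d*((z-o[2])/d[:,2])[:,None]
def w2p(P,X):
    K,R,t=P;q=(K@(R@np.atleast_2d(X).T+t[:,None])).T
    return (q[:,:2]/q[:,2:])[:,::-1]
def rect(P,mask,z):
    "outline on plane z -> centre, sizes, long-axis angle deg"
    c=max(cv2.findContours(mask.astype(np.uint8),cv2.RETR_EXTERNAL,cv2.CHAIN_APPROX_NONE)[0],key=cv2.contourArea)[:,0,::-1]
    w=p2w(P,c,z)[:,:2]*1000
    b=cv2.boxPoints(cv2.minAreaRect(w.astype(np.float32)));e=[b[1]-b[0],b[2]-b[1]]
    l=max(e,key=np.linalg.norm);l=l if l[1]>0 else -l
    return b.mean(0).round(1),sorted(np.linalg.norm(e,axis=1).round(1)),round(np.degrees(np.arctan2(l[1],l[0])),1)
E
python3 - <<'E'
from h import *
P=pose("top")
im=arm.camera("top")
for l,z in(("tray",.02),("gauge",.04),("tee",.066),("long_fence",.056),("end_fence",.056)):
    for d in arm.outline_of(l,"top"):
        print(l,round(d["conf"],2),(np.array(d["point"])*[420,560]).round(),rect(P,d["mask"],z))
cv2.imwrite("pics/crop0.png",cv2.resize(im[150:260,150:460,::-1],None,fx=2.5,fy=2.5,interpolation=cv2.INTER_CUBIC))
E
```

```text
tray 0.86 [211. 204.] (array([513.6, 256.6], dtype=float32), [np.float32(91.9), np.float32(302.9)], np.float32(98.3))
tray 0.18 [204. 223.] (array([514. , 260.1], dtype=float32), [np.float32(62.2), np.float32(89.7)], np.float32(99.0))
gauge 0.67 [198. 390.] (array([ 509.8, -199.9], dtype=float32), [np.float32(154.4), np.float32(261.4)], np.float32(84.2))
tee 0.96 [322. 211.] (array([207.3, 274.4], dtype=float32), [np.float32(58.6), np.float32(82.9)], np.float32(57.7))
tee 0.86 [203. 218.] (array([506.8, 256. ], dtype=float32), [np.float32(64.2), np.float32(84.7)], np.float32(96.2))
tee 0.62 [219. 134.] (array([477.1, 478.6], dtype=float32), [np.float32(60.2), np.float32(87.7)], np.float32(13.7))
long_fence 0.73 [181. 380.] (array([ 566.3, -166. ], dtype=float32), [np.float32(21.6), np.float32(117.3)], np.float32(84.5))
end_fence 0.37 [178. 379.] (array([ 566.1, -166. ], dtype=float32), [np.float32(20.3), np.float32(117.5)], np.float32(83.7))
end_fence 0.22 [270. 392.] (array([ 325.3, -194.3], dtype=float32), [np.float32(72.8), np.float32(117.2)], np.float32(92.8))
```

View pics/crop0.png

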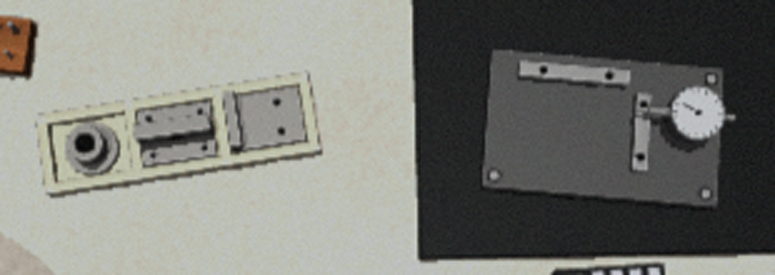

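The crop confirms it: the middle pocket holds the grey tee with its web along the middle, between the bush on the left and the angle on the right. I'm moving above it.

```bash
python3 -m jog '[[100,-50,-21,0,9],[100,-105,-44,0,19],[100,-160,-67,0,29],[100,-215,-90,0,39],[100,-270,-113,0,48]]'
cat > goal.py <<'E'
import sys
from h import *
def goal(x,y,z,ang):
    "tool shift(mm) & yaw so that TCP goes to x,y,z (mm) with tool y along ang (mod 180) in world"
    s=arm.get_state();R=Ro.from_quat(s["tool_rot"]).as_matrix()
    d=R.T@(np.array([x,y,z])-s["tool_pos"]*1000)
    a=np.degrees(np.arctan2(R[1,1],R[0,1]));w=(ang-a+90)%180-90
    print("shift",d.round(1),"yaw",round(-w,2),"| tcp",(s["tool_pos"]*1000).round(1),"yang",round(a,2),"tilt",np.degrees(R[:2,2]).round(2))
if __name__=="__main__": goal(*map(float,sys.argv[1:]))
E
python3 goal.py 513.6 256.6 280 8.2
```

```text
time_s: 1.82
tool_pos: [0.4553, 0.3205, 0.3041]
tool_rot: [0.602, 0.799, 0.0, 0.0]
ft_force: [-0.2, 1.1, 0.2]
gripper_width: 0.0852
finger_force: 0.0
shift [-77.5  38.3  24.1] yaw 7.84 | tcp [455.3 320.5 304.1] yang 16.04 tilt [0.04 0.02]
```

```bash
python3 -m jog '[[100,-40,19,10,4],[100,-77,38,24,8],[100,-77,38,24,8],[100,-77,38,24,8]]'
cat > teelook.py <<'E'
from h import *
import sys
P=pose("wrist");im=arm.camera("wrist");cv2.imwrite("pics/%s.png"%sys.argv[1],im[:,:,::-1])
for l,z in(("tee",.020),("tee",.066),("tray",.02)):
    for d in arm.outline_of(l,"wrist"): print(l,z,round(d["conf"],2),(np.array(d["point"])*[420,560]).round(),rect(P,d["mask"],z))
E
python3 teelook.py w1; python3 goal.py 513.6 256.6 280 8.2
```

```text
time_s: 2.33
tool_pos: [0.5121, 0.2592, 0.2801]
tool_rot: [0.654, 0.757, 0.0, -0.0]
ft_force: [-0.8, 0.2, 0.5]
gripper_width: 0.0854
finger_force: 0.0
tee 0.02 0.59 [117.   8.] (array([246. , 282.1], dtype=float32), [np.float32(28.2), np.float32(69.4)], np.float32(84.7))
tee 0.02 0.55 [188. 280.] (array([516.6, 252.8], dtype=float32), [np.float32(59.0), np.float32(98.8)], np.float32(97.1))
tee 0.066 0.59 [117.   8.] (array([281.5, 289. ], dtype=float32), [np.float32(24.3), np.float32(59.8)], np.float32(84.7))
tee 0.066 0.55 [188. 280.] (array([514.5, 263.8], dtype=float32), [np.float32(50.8), np.float32(85.1)], np.float32(97.1))
tray 0.02 0.66 [129. 286.] (array([515.7, 260.4], dtype=float32), [np.float32(87.6), np.float32(298.5)], np.float32(98.1))
shift [-3.4  1.2  0.5] yaw 0.24 | tcp [511.9 259.8 280.5] yang 8.44 tilt [0.05 0.02]
```

View pics/w1.png

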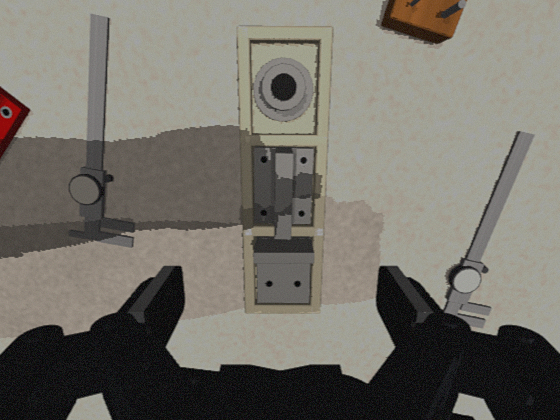

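The wrist view shows the tee with its web top running from about (152, 285) to (240, 284). The bush is above it at (87, 283) and the angle below at (280, 283).

```bash
python3 - <<'E'
from h import *
P=pose("wrist")
w=p2w(P,[(152,276),(152,294),(240,275),(240,292)],.066)[:,:2]*1000;print(w.round(1),w.mean(0))
b=p2w(P,[(147,253),(147,316),(226,254),(226,311)],.020)[:,:2]*1000;print(b.round(1),b.mean(0))
E
python3 goal.py 515 259.5 112 7.9
```

```text
[[502.6 300.8]
 [518.  303.1]
 [513.3 220.1]
 [529.  222.4]] [515.7105029 261.5949673]
[[479.4 297.2]
 [541.7 306.4]
 [490.8 214.6]
 [551.2 223.5]] [515.74390146 260.44366865]
shift [ -0.8   2.8 168.5] yaw 0.54 | tcp [511.9 259.8 280.5] yang 8.44 tilt [0.05 0.02]
```

```bash
python3 -m jog '[[100,1,4,50,1],[100,1,4,100,1],[100,1,4,140,1],[100,1,4,165,1],[100,1,4,180,1]]'
python3 goal.py 515.7 261 100 7.7
```

```text
time_s: 3.15
tool_pos: [0.5154, 0.2609, 0.0988]
tool_rot: [0.66, 0.751, -0.0, -0.0]
ft_force: [-0.3, -0.6, -0.1]
gripper_width: 0.0854
finger_force: 0.0
shift [ 0.   0.3 -1.2] yaw -0.29 | tcp [515.4 260.9  98.8] yang 7.41 tilt [-0.06 -0.01]
```

```bash
python3 -m jog '[[0,0,0,0,0],[0,0,0,0,0],[0,0,0,0,0],[0,0,0,0,0],[0,0,0,0,0]]' 80;  python3 -m jog '[[0,0,0,0,0],[0,0,0,0,0],[0,0,0,0,0]]'
```

```text
time_s: 3.78
tool_pos: [0.5167, 0.2606, 0.101]
tool_rot: [0.66, 0.751, 0.001, 0.0]
ft_force: [-1.7, -1.0, 5.4]
gripper_width: 0.0152
finger_force: 79.1
time_s: 4.15
tool_pos: [0.5167, 0.2606, 0.101]
tool_rot: [0.66, 0.751, 0.001, 0.0]
ft_force: [-1.5, 0.4, 6.4]
gripper_width: 0.015
finger_force: 79.1
```

Grip holds at 15 mm. Lifting.

```bash
python3 -m jog '[[0,0,0,-15,0],[0,0,0,-50,0],[0,0,0,-100,0],[0,0,0,-150,0],[0,0,0,-180,0]]'; python3 goal.py 500 -60 320 -5.7; python3 -c "
from bench import arm;print(arm.get_state()['joint_positions'].round(2))"
```

```text
time_s: 4.78
tool_pos: [0.5165, 0.2606, 0.2836]
tool_rot: [0.66, 0.751, 0.001, 0.001]
ft_force: [0.0, 0.1, -3.7]
gripper_width: 0.0154
finger_force: 78.5
shift [-315.8  -57.3  -36.7] yaw 13.04 | tcp [516.5 260.6 283.6] yang 7.34 tilt [0.18 0.05]
[ 0.24  0.03 -0.02  1.52  0.    1.68]
```

```bash
python3 -m jog '[[0,-40,-7,-10,2],[0,-95,-17,-20,4],[0,-155,-28,-37,6],[0,-215,-39,-37,9],[0,-270,-49,-37,12]]';python3 -m jog '[[0,-30,-5,0,1],[0,-46,-8,0,1],[0,-46,-8,0,1],[0,-46,-8,0,1]]'
cat > glook.py <<'E'
from h import *
import sys
P=pose("wrist");im=arm.camera("wrist");cv2.imwrite("pics/%s.png"%sys.argv[1],im[:,:,::-1])
for l,z in(("gauge",.04),("long_fence",.056),("end_fence",.056),("tee",.15)):
    for d in arm.outline_of(l,"wrist"): print(l,z,round(d["conf"],2),(np.array(d["point"])*[420,560]).round(),rect(P,d["mask"],z))
E
python3 glook.py w2;python3 goal.py 500 -60 320 -5.7
```

```text
time_s: 5.4
tool_pos: [0.5016, -0.0155, 0.3179]
tool_rot: [0.736, 0.677, 0.0, 0.001]
ft_force: [0.9, -0.3, -3.7]
gripper_width: 0.0153
finger_force: 78.7
time_s: 5.9
tool_pos: [0.4905, -0.0579, 0.3171]
tool_rot: [0.741, 0.672, 0.0, -0.0]
ft_force: [0.2, 0.2, -2.8]
gripper_width: 0.015
finger_force: 78.7
gauge 0.04 0.58 [249. 355.] (array([ 571.4, -146.7], dtype=float32), [np.float32(41.2), np.float32(144.8)], np.float32(84.8))
long_fence 0.056 0.63 [262. 355.] (array([ 566.4, -154.4], dtype=float32), [np.float32(19.5), np.float32(104.9)], np.float32(84.5))
end_fence 0.056 0.47 [243. 283.] (array([ 479.5, -167.9], dtype=float32), [np.float32(131.9), np.float32(235.6)], np.float32(84.4))
shift [-1.   9.6 -3.1] yaw 0.11 | tcp [490.5 -58.1 316.9] yang -5.59 tilt [-0.    0.01]
```

View pics/w2.png

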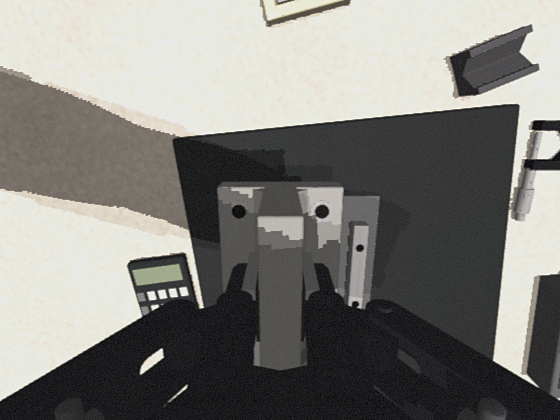

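The wrist view shows the held tee. To its right is the long fence: its +y end is at row 222 (cols 352–367) and its inner top edge runs to about (300, 347). The end fence is hidden.

```bash
cat > tgt.py <<'E'
from h import *
Pt=pose("top")
im=arm.camera("wrist");P=pose("wrist")
w=p2w(P,[(222,352),(222,367),(300,347)],.056)[:,:2]*1000;print("wrist fence pts",w.round(1))
# top camera crop pixels (crop0: scale 2.5, offset 150,150): long fence inner edge & end-fence inner edge
c=lambda x,y:((y+.5)/2.5-.5+150,(x+.5)/2.5-.5+150)
t=p2w(Pt,[c(519,79),c(630,85),c(638,94),c(632,169)],.056)[:,:2]*1000;print("top",t.round(1))
E
python3 tgt.py
```

```text
wrist fence pts [[ 563.  -102.9]
 [ 579.  -104.5]
 [ 553.9 -197. ]]
top [[ 560.1 -108.3]
 [ 551.5 -225.5]
 [ 541.6 -233.4]
 [ 461.9 -223.3]]
```

```bash
python3 goal.py 516.5 -173.6 200 -5.5
```

```text
shift [-112.3   37.2  116.8] yaw -0.1 | tcp [490.5 -58.2 316.9] yang -5.6 tilt [-0.    0.01]
```

```bash
python3 -m jog '[[0,-40,13,20,0],[0,-80,26,50,0],[0,-112,37,85,0],[0,-112,37,117,0],[0,-112,37,117,0]]'; python3 -m jog '[[0,0,0,25,0],[0,0,0,45,0],[0,0,0,52,0],[0,0,0,52,0]]'; python3 goal.py 516.5 -173.6 135 -5.5
python3 - <<'E'
from h import *
im=arm.camera("top");a=cv2.resize(im[150:250,330:460,::-1],None,fx=4,fy=4,interpolation=cv2.INTER_CUBIC)
im=arm.camera("side");b=cv2.resize(im[220:340,290:420,::-1],None,fx=4,fy=4,interpolation=cv2.INTER_CUBIC)
import numpy as np
cv2.imwrite("pics/c3.png",cv2.resize(np.hstack([cv2.copyMakeBorder(a,0,80,0,0,0),b]),(800,370)))
E
```

```text
time_s: 6.82
tool_pos: [0.5148, -0.1731, 0.1972]
tool_rot: [0.741, 0.671, -0.001, -0.003]
ft_force: [-0.7, 0.5, -3.5]
gripper_width: 0.0148
finger_force: 78.6
time_s: 7.32
tool_pos: [0.5162, -0.1737, 0.1481]
tool_rot: [0.741, 0.671, 0.0, -0.0]
ft_force: [-0.6, -1.0, -3.0]
gripper_width: 0.0152
finger_force: 78.9
shift [ 0.1  0.3 13.1] yaw -0.14 | tcp [ 516.2 -173.7  148.1] yang -5.64 tilt [-0.01  0.01]
```

View pics/c3.png

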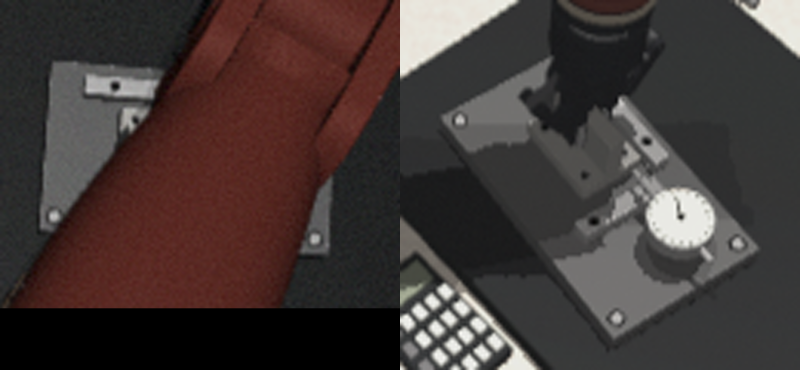

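The side view (right half) shows the tee just above the base plate and clear of both fences, with its web end facing the plunger. The arm covers it in the top view. Lowering until contact.

```bash
python3 -m jog '[[0,0,0,4,0],[0,0,0,8,0],[0,0,0,10,0],[0,0,0,10,0]]'; python3 -m jog '[[0,0,0,1,0],[0,0,0,2,0],[0,0,0,2,0]]';python3 -m jog '[[0,0,0,1,0],[0,0,0,2,0],[0,0,0,2,0]]'
```

```text
time_s: 7.92
tool_pos: [0.5161, -0.1738, 0.1376]
tool_rot: [0.741, 0.671, -0.0, -0.0]
ft_force: [0.7, -0.7, -2.4]
gripper_width: 0.0152
finger_force: 78.9
time_s: 8.3
tool_pos: [0.5162, -0.1738, 0.1358]
tool_rot: [0.741, 0.671, 0.0, -0.0]
ft_force: [0.4, -0.2, -3.0]
gripper_width: 0.0152
finger_force: 78.9
time_s: 8.68
tool_pos: [0.5163, -0.1739, 0.135]
tool_rot: [0.741, 0.671, 0.0, 0.0]
ft_force: [-3.9, 1.4, 6.5]
gripper_width: 0.0152
finger_force: 80.3
```

```bash
python3 -m jog '[[0,0,2,0,0],[0,0,5,0,0],[0,0,7,0,0],[0,0,7,0,0]]'; python3 -m jog '[[0,0,1,0,0],[0,0,2,0,0],[0,0,2,0,0]]';python3 -m jog '[[0,0,1,0,0],[0,0,2,0,0],[0,0,2,0,0]]'
```

```text
time_s: 9.18
tool_pos: [0.5236, -0.1749, 0.1349]
tool_rot: [0.741, 0.671, 0.0, 0.001]
ft_force: [-1.1, 0.2, 5.7]
gripper_width: 0.0151
finger_force: 80.1
time_s: 9.55
tool_pos: [0.5254, -0.1751, 0.1349]
tool_rot: [0.741, 0.671, -0.0, 0.001]
ft_force: [-2.9, -0.7, 5.8]
gripper_width: 0.0154
finger_force: 80.2
time_s: 9.93
tool_pos: [0.5274, -0.1753, 0.1349]
tool_rot: [0.741, 0.671, -0.0, 0.001]
ft_force: [-2.7, 0.4, 7.7]
gripper_width: 0.015
finger_force: 80.2
```

```bash
python3 -m jog '[[0,0,1,0,0],[0,0,1,0,0],[0,0,1,0,0]]'; python3 -m jog '[[0,0,1,0,0],[0,0,1,0,0],[0,0,1,0,0]]';python3 -m jog '[[0,0,1,0,0],[0,0,1,0,0],[0,0,1,0,0]]'
```

```text
time_s: 10.3
tool_pos: [0.5278, -0.1753, 0.135]
tool_rot: [0.741, 0.671, -0.0, 0.0]
ft_force: [-9.7, -0.1, 8.6]
gripper_width: 0.0149
finger_force: 80.7
time_s: 10.68
tool_pos: [0.528, -0.1753, 0.135]
tool_rot: [0.741, 0.671, -0.001, -0.001]
ft_force: [-13.1, 2.5, 12.5]
gripper_width: 0.0154
finger_force: 81.4
time_s: 11.05
tool_pos: [0.5283, -0.1752, 0.135]
tool_rot: [0.741, 0.671, -0.002, -0.001]
ft_force: [-18.8, 2.5, 17.6]
gripper_width: 0.0151
finger_force: 82.0
```

Bearing on the long fence. I'm easing off a little and sliding to the end fence.

```bash
python3 -m jog '[[0,0,-1.5,0,0],[0,-3,-1.5,0,0],[0,-6,-1.5,0,0],[0,-8,-1.5,0,0],[0,-8,-1.5,0,0]]'; python3 -m jog '[[0,-1,0,0,0],[0,-2,0,0,0],[0,-2,0,0,0]]';python3 -m jog '[[0,-1,0,0,0],[0,-2,0,0,0],[0,-2,0,0,0]]'
```

```text
time_s: 11.68
tool_pos: [0.5272, -0.1817, 0.135]
tool_rot: [0.741, 0.672, 0.0, -0.001]
ft_force: [-9.3, 10.6, 15.1]
gripper_width: 0.0154
finger_force: 81.4
time_s: 12.05
tool_pos: [0.527, -0.1835, 0.135]
tool_rot: [0.741, 0.672, 0.001, -0.001]
ft_force: [-10.1, 11.3, 14.7]
gripper_width: 0.0146
finger_force: 81.5
time_s: 12.42
tool_pos: [0.5268, -0.1855, 0.135]
tool_rot: [0.741, 0.672, 0.0, -0.001]
ft_force: [-10.7, 11.5, 15.2]
gripper_width: 0.0148
finger_force: 81.5
```

```bash
python3 -m jog '[[0,-1,0,0,0],[0,-1,0,0,0],[0,-1,0,0,0]]'; python3 -m jog '[[0,-1,0,0,0],[0,-1,0,0,0],[0,-1,0,0,0]]';python3 -m jog '[[0,-1,0,0,0],[0,-1,0,0,0],[0,-1,0,0,0]]'; python3 -c "
from bench import arm;print(arm.get_state()['wrist_torque'])"
```

```text
time_s: 12.8
tool_pos: [0.5267, -0.1864, 0.135]
tool_rot: [0.741, 0.672, 0.001, -0.002]
ft_force: [-10.6, 12.4, 14.8]
gripper_width: 0.0148
finger_force: 81.5
time_s: 13.18
tool_pos: [0.5266, -0.1873, 0.135]
tool_rot: [0.741, 0.672, 0.001, -0.002]
ft_force: [-10.1, 12.5, 14.9]
gripper_width: 0.0149
finger_force: 81.5
time_s: 13.55
tool_pos: [0.5265, -0.1883, 0.135]
tool_rot: [0.741, 0.672, 0.001, -0.002]
ft_force: [-9.3, 12.7, 14.7]
gripper_width: 0.015
finger_force: 81.6
[ 2.37876067  1.91246588 -0.05876441]
```

Still sliding at constant force.

```bash
python3 -m jog '[[0,-1,0,0,0],[0,-1,0,0,0],[0,-1,0,0,0]]'; python3 -m jog '[[0,-1,0,0,0],[0,-1,0,0,0],[0,-1,0,0,0]]';python3 -m jog '[[0,-1,0,0,0],[0,-1,0,0,0],[0,-1,0,0,0]]'; python3 - <<'E'
from h import *
s=arm.get_state();print(s['wrist_torque'])
im=arm.camera("side");b=cv2.resize(im[235:325,310:410,::-1],None,fx=6,fy=6,interpolation=cv2.INTER_CUBIC)
cv2.imwrite("pics/c4.png",b)
E
```

```text
time_s: 13.92
tool_pos: [0.5264, -0.1892, 0.135]
tool_rot: [0.741, 0.672, 0.001, -0.002]
ft_force: [-9.1, 12.6, 14.9]
gripper_width: 0.0153
finger_force: 81.6
time_s: 14.3
tool_pos: [0.5264, -0.1895, 0.1351]
tool_rot: [0.741, 0.672, 0.001, -0.002]
ft_force: [-9.8, 16.6, 17.5]
gripper_width: 0.0153
finger_force: 81.6
time_s: 14.68
tool_pos: [0.5264, -0.1897, 0.1352]
tool_rot: [0.74, 0.672, 0.002, -0.003]
ft_force: [-8.3, 22.7, 20.1]
gripper_width: 0.0154
finger_force: 82.0
[ 4.24886708  1.77655596 -0.30329252]
```

View pics/c4.png

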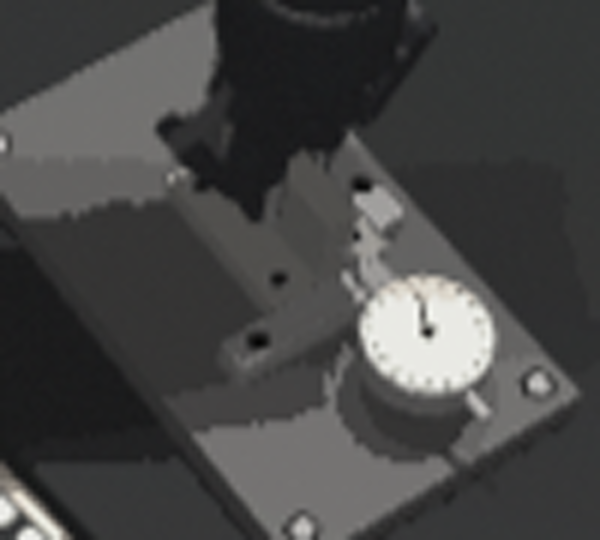

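The tee is now in the corner with its web at the plunger. Next I'm checking the tilt and adding a little down-pressure and fence pressure.

```bash
python3 goal.py 526.5 -189.6 135 -5.5; python3 -m jog '[[0,0,0,1,0],[0,0,0,2,0],[0,0,0,2,0]]'; python3 goal.py 526.5 -189.6 135 -5.5; python3 -m jog '[[0,0,1,0,0],[0,-0.5,1.5,0,0],[0,-0.5,1.5,0,0]]'; python3 goal.py 526.5 -189.6 135 -5.5;python3 -c "
from bench import arm;print(arm.get_state()['wrist_torque'])"
```

```text
shift [0.1 0.1 0.2] yaw -0.03 | tcp [ 526.4 -189.7  135.2] yang -5.53 tilt [-0.04  0.37]
time_s: 15.1
tool_pos: [0.5264, -0.1896, 0.135]
tool_rot: [0.74, 0.672, 0.002, -0.002]
ft_force: [-15.5, 26.6, 35.8]
gripper_width: 0.015
finger_force: 84.5
shift [-0.   0.1 -0. ] yaw -0.02 | tcp [ 526.4 -189.6  135. ] yang -5.52 tilt [-0.02  0.35]
time_s: 15.48
tool_pos: [0.5267, -0.1897, 0.135]
tool_rot: [0.74, 0.672, 0.001, -0.004]
ft_force: [-25.6, 31.0, 42.2]
gripper_width: 0.0156
finger_force: 85.5
shift [ 0.1 -0.2 -0. ] yaw -0.02 | tcp [ 526.7 -189.7  135. ] yang -5.52 tilt [-0.19  0.41]
[ 5.47587965  4.75222919 -0.36205645]
```

```bash
python3 -m jog '[[0,0,0,0,0],[0,0,0,0,0],[0,0,0,0,0],[0,0,0,0,0]]'; python3 - <<'E'
from h import *
a=arm.camera("wrist")[150:400,150:450,::-1];a=cv2.resize(a,(400,333))
b=arm.camera("side")[240:310,325:405,::-1];b=cv2.resize(b,(380,333),interpolation=cv2.INTER_CUBIC)
cv2.imwrite("pics/c5.png",np.hstack([a,b]))
E
```

```text
time_s: 15.98
tool_pos: [0.5267, -0.1897, 0.135]
tool_rot: [0.74, 0.672, 0.001, -0.004]
ft_force: [-25.5, 30.3, 42.2]
gripper_width: 0.0154
finger_force: 85.5
```

View pics/c5.png

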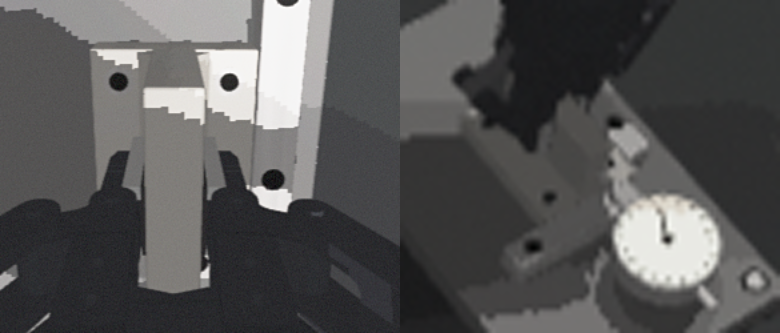

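The left half shows the tee's long side parallel to and against the long fence. The right half shows its end against the end fence, with the web at the plunger. The forces are steady, at about 25 N and 30 N on the fences and 42 N down, so I'm handing in while holding.

```bash
python3 -c "
from bench import arm;print(arm.sign_off())"
```

```text
the job is handed in; nothing more can be done
None
```

I handed the job in at about 16 s with the tee bracket still gripped and pressed into the gauge corner. The wrist force was steady at about 25 N toward the long fence, 30 N toward the end fence and 42 N down. I inferred the plunger push from the bracket stopping firmly against the end fence, as the dial was not read directly, and the tool leaned about 0.4° while pressing.

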